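# Find the heavy side of the shaker's rotor and hold it down

## Robot

A 6-joint arm with a two-finger parallel gripper is mounted at the origin on the work surface. World frame = base frame: x ahead of the robot, y to its left, z up, the work surface at z = 0. Lengths are in m, angles in degrees, forces in N, time in s.
With the tool pointing down it reaches from about 0.25 to 0.725 m from the base axis. Payload 9.7 kg.
Tool frame: the origin (TCP) lies on the centre line of the jaws, within the pads' length; the fingertips stand 19 mm ahead of it and the grasp point (between the pads) is the TCP (bot.tcp_to_tips is the z of the fingertips in the tool frame, in m); z points along the fingers, y is the line along which they close (so a half turn about z gives the same grasp; the last joint's range is limited). The gripper opens to 85 mm and grips with 20 to 120 N. Pads are 22 mm wide; open, the fingers measure 114 mm over their backs; the gripper's body (76 mm by 85 mm) begins 54 mm behind the grasp point. The pads swing forward as they close: fully open they stand 13 mm farther back than shut.
Start: joints at [74.943, 4.979, 10.078, 95.1, 0, 90], TCP at [0.143, 0.531, 0.25] pointing down, gripper open.
Joint ranges: [-179.16, 179.16], [-48.56, 103.87], [-65.8, 70.77], [-126.05, 130.52], [-82.76, 87.17], [-180, 180]. Speed limits (degrees/s): [127.2, 127.2, 147.25, 180, 180, 180].

## Interface

Orientations are given as [roll, pitch, yaw] about the fixed x, y, z axes, in that order (R = Rz(yaw) Ry(pitch) Rx(roll)).
In Python, from workcell import bot gives the robot as it stands. The module is installed in compiled form; this text tells all that it offers.
- The arm moves only by the tool play_rows, never from a script. Its argument "increments" is a list of rows, each an object with "slide": the shift along the tool's x, y, z in mm, a list of three; "angular": the turn, a rotation vector about the tool's x, y, z in degrees, a list of three; "claw": the opening, from -1 (shut) to 1 (fully open). In form: [{"slide": [x, y, z], "angular": [rx, ry, rz], "claw": claw}, ...]. A call has 1 to 8 rows; each row shifts and turns the commanded pose from where the row before left it, along the tool's axes as they then stand; what a row does not reach is not made up. A row lasts 1/10 s, in which the tool goes at most 50 mm and 8.59 degrees, less where a joint would pass 70% of its speed; a pose out of reach is approached as far as the arm can. A call is refused whole if a number of a shift passes 50 or a number of a turn 8.59, either way. A call with a gripper value outside its range is refused whole. The fingers move at their own pace and stop on an object; "squeeze" is the grip in N (left out, the last holds). Time passes only in rows, so rows that do not move let the fingers close. It gives the time, the measured TCP pose, the force, the opening and the grip force at its end, in the units of the state.
- bot.get_obs(): the state, without advancing time (a new reading comes with each control period).
- bot.camera(name): name is "side" or "top" or "wrist"; returns the picture (384x512x3 uint8, red, green, blue); there is no depth.
- bot.camera_info(name): a dict with "fovy" (degrees; the focal length in pixels is half the picture's height over the tangent of half this angle, whatever the lens; pixels are square), "cx", "cy" (the principal point, pixels), "R" (3x3) and "t" (3): a world point X has camera coordinates R X + t. Camera axes: x right, y down, z forward; pixel columns grow to the right and rows downward; lengths in m; the calibration is good to about 2 mm. A picture is of the moment at which its call begins: read the wrist's pose just before it. camera_info takes no time and is no camera call; for the wrist camera it gives the pose at the moment of the call.
- bot.job_done(): hands the job in; it is judged then, once.
The state is a dict: "time": time; "q": joint angles; "qd": joint speeds; "joint_efforts": joint torques, N m; "ee_pos": TCP position; "tcp_rot": TCP orientation; "wrist_force": force on the tool from outside, world axes, zero at the start; "torque": the same for the moment, N m; "opening": finger opening in m; "grasp_force": force on a finger pad.
Only numpy, scipy, OpenCV 4.12 (cv2) and the standard library are available. Lean on these libraries where they do the work, as an engineer would, in place of code of your own. Each camera call takes 0.05 s, during which the arm holds its last target. There are 200 camera calls.

## Task

The grey rotor on the bearing stand comes from the sieve shaker and has a lead slug sealed somewhere behind its plain cover, at an angle to the crank that nobody knows. Take hold of the black crank handle, turn the rotor to feel where its heavy side is, then bring the heavy side straight down (15 degrees off is the most allowed) and keep it there at rest: finish still gripping the handle. Leave the coal, the geode, the funnel and the green box where they are.

Things in the scene. Friction and masses are not known exactly. Their poses are not given: they have to be found in the camera images.
- axle (a point): point on the rotor's level turning axis, 170 mm above the bench: centre of the circle, of 60 mm radius, that the handle's middle runs on. Fixed on the bearing stand, which never moves. Its x axis points along the turning axis from the handle towards the rotor (away from the robot), z up, y left as seen from the handle's side
- hub (a point): middle of the rotor: a plain grey disc, 180 mm across and 42 mm thick, on the turning axis 107 mm beyond axle. Before it, from 60 mm beyond axle, turns the crank arm (steel bar, 12 x 24 x 144 mm) with a 34 mm round boss opposite the handle, 9 mm thick on the robot's side, that balances the crank: only the slug is out of balance
- post (a point): top of the blue bearing pedestal behind the rotor, 212 mm high, 60 mm wide, 170 mm beyond axle; its dark steel foot (12 mm thick, 150 mm wide) begins 75 mm beyond axle. All fixed
- wheel (a joint): angle t of rotor and crank, rad: 0 with the handle straight up, growing clockwise as seen from the robot's side, no stops. The handle's middle is at axle + 60 mm * (-sin t along the axle's y, cos t along its z). Dry friction in the bearing (about 0.5 N m, that is 8 N at the handle, alike both ways) keeps the rotor wherever it is left
- grip (a point): middle of the black crank handle: round sleeve, 26 mm across, 60 mm long, level along the axle's x axis, on a 12 mm pin that ends 4 mm beyond it. It spins freely on the pin, so a hand can keep its direction while it goes round; its own turn about x means nothing. The hidden slug (0.5 to 0.8 kg, 55 mm off the axis) adds 5 to 7 N here when level: against you when rising, with you when sinking
- coal_mid (a point): middle of a chunk of black coal, about 70 x 50 x 60 mm, loose on the bench: to be left alone
- geode_mid (a point): middle of a half geode, milky quartz face up, 88 mm across and 45 mm high, loose: to be left alone
- funnel_mid (a point): middle of a tin funnel standing on its wide rim, 90 mm across and 85 mm high, loose: to be left alone
- box_mid (a point): middle of a green plastic specimen box with lid, 94 x 69 x 42 mm, loose: to be left alone

How it is judged (in metres and radians):
At the end, for the whole second after the job is handed in: Rotor at rest (under 0.1 rad/s), heavy side (the hidden slug, slug_c0) within 15 degrees of straight down; fingers grip the crank handle (over 3 N, grasp point within 50 mm of its middle); coal, geode, funnel and box within 30 mm of where they stood (height (world z) of slug_c0 below 0.116876 m and contact force between the fingers and handle above 3 N and distance between the grasp point and grip below 0.05 m and velocity of joint wheel between -0.1 and 0.1 rad/s and distance of each of coal_mid, geode_mid, funnel_mid, box_mid from where it was at the start of the episode below 0.03 m); the arm keeps its last pose, push and grip.
It fails at once if the coal is knocked away (distance of coal_mid from where it was at the start of the episode above 0.03 m).
It fails at once if the geode is knocked away (distance of geode_mid from where it was at the start of the episode above 0.03 m).
It fails at once if the funnel is knocked away (distance of funnel_mid from where it was at the start of the episode above 0.03 m).
It fails at once if the box is knocked away (distance of box_mid from where it was at the start of the episode above 0.03 m).
It also fails if it takes over 72 s, if anything falls off the work surface, if the arm or the gripper's body presses on something with over 40 N, if the wrist force passes 120 N, or if a joint passes its speed limit or range.

## Working session

There is one attempt and no reset: what is moved stays moved. The work goes in short steps, Python scripts to look and compute and a tool call to move; the robot and the scene stay as the last step left them, time stands still between calls to the robot, and variables do not carry over. Pictures are saved under pics/ and viewed, at most 10 in all, crops included, and the job is handed in when it is done.

Besides the shell and the picture viewer there is one more tool, called after "Emit:" by a JSON object that holds its "method" and its "body", one argument or row to a line. play_rows: Moves the arm, as the interface text tells. Its arguments: {"type":"object","properties":{"increments":{"type":"array"},"squeeze":{"type":"number"}},"required":["increments"]}

```bash
mkdir -p pics
python3 - <<'E'
from workcell import bot
import cv2,numpy as np
for n in("side","top"):
    im=bot.camera(n); cv2.imwrite(f"pics/{n}0.png",im[:,:,::-1])
    i=bot.camera_info(n); print(n,i["fovy"],i["cx"],i["cy"],np.round(i["R"],4).tolist(),np.round(i["t"],4).tolist())
o=bot.get_obs();print(o)
E
```

```text
side 49.184128050175424 263.0772409708787 196.12205113286564 [[-0.9971, -0.0756, 0.0082], [-0.0454, 0.5042, -0.8624], [0.0611, -0.8603, -0.5062]] [0.5636, 0.1515, 1.0131]
top 51.57030843751502 254.77848989750524 192.78471089637836 [[0.012, -0.9999, -0.0062], [-0.9911, -0.0111, -0.1328], [0.1327, 0.0077, -0.9911]] [0.0218, 0.5895, 1.1331]
{'time': 0.1, 'q': array([7.49436030e+01, 5.00674463e+00, 1.00395686e+01, 9.50961531e+01,
       6.72146091e-04, 9.00006423e+01]), 'qd': array([ 0.03102205, -0.15859901,  0.09200065,  0.02013547,  0.03364672,
        0.04855133]), 'joint_efforts': array([-2.00236382e-04, -5.21557546e+01,  4.65655446e+01,  1.60221983e-02,
        1.78583292e-05, -2.36239657e-06]), 'ee_pos': array([0.14282948, 0.53096782, 0.24967063]), 'tcp_rot': array([-1.79936671e+02, -6.71435783e-04,  1.64942960e+02]), 'wrist_force': array([ 0.34783423,  0.09847435, -0.1855611 ]), 'torque': array([0.02711211, 0.00290438, 0.01934366]), 'grasp_force': 0.0, 'opening': 0.08558095401362077}
```

View pics/side0.png

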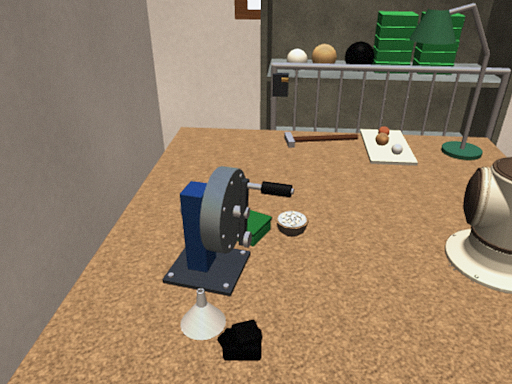

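View pics/top0.png

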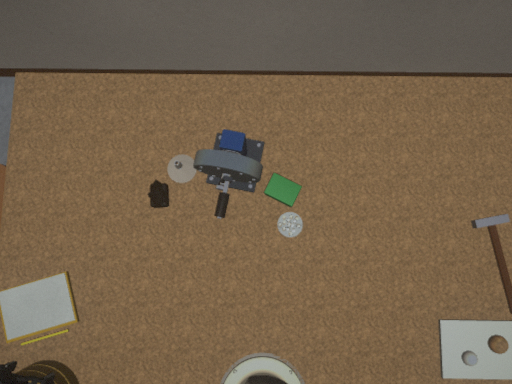

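The side view shows the handle around (278,189), the rotor around (225,210) and the blue post around (197,230). The top view shows the handle from (225,193) to (220,216), the post top near (233,140), the coal at (159,195), the funnel at (181,168), the box at (283,190) and the geode at (290,224).

```bash
cat > h.py <<'E'
from workcell import bot
import cv2,numpy as np
def P(n):
    i=bot.camera_info(n); f=192/np.tan(np.radians(i["fovy"]/2))
    K=np.array([[f,0,i["cx"]],[0,f,i["cy"]],[0,0,1]]); return K,np.array(i["R"]),np.array(i["t"])
def tri(a,b,pa,pb):
    Ka,Ra,ta=P(a);Kb,Rb,tb=P(b)
    X=cv2.triangulatePoints(Ka@np.c_[Ra,ta],Kb@np.c_[Rb,tb],np.float64(pa).reshape(2,1),np.float64(pb).reshape(2,1)).ravel()
    return X[:3]/X[3]
def plane(n,p,z):
    K,R,t=P(n); c=-R.T@t; d=R.T@np.linalg.inv(K)@np.array([*p,1.]); return c+d*(z-c[2])/d[2]
def ends(m):
    c=max(cv2.findContours(m.astype(np.uint8),0,1)[0],key=cv2.contourArea)
    r=cv2.minAreaRect(c); b=cv2.boxPoints(r); e=[np.linalg.norm(b[1]-b[0]),np.linalg.norm(b[2]-b[1])]
    if e[0]<e[1]: p=(b[0]+b[1])/2,(b[2]+b[3])/2
    else: p=(b[1]+b[2])/2,(b[0]+b[3])/2
    return p,r
E
python3 - <<'E'
from h import *
S=cv2.imread("pics/side0.png").astype(int);T=cv2.imread("pics/top0.png").astype(int)
def box(m,x0,y0,x1,y1):
    o=np.zeros(m.shape,bool);o[y0:y1,x0:x1]=m[y0:y1,x0:x1];return o
ps,rs=ends(box(S.max(2)<50,255,175,300,205)); pt,rt=ends(box(T.max(2)<50,205,190,235,222))
print(ps,rs,pt,rt)
ps=sorted(ps,key=lambda p:-p[0]); pt=sorted(pt,key=lambda p:-p[1]) # near end (to robot) first
A=tri("side","top",ps[0],pt[0]);B=tri("side","top",ps[1],pt[1]);print(A,B,np.linalg.norm(A-B),(A+B)/2)
blue=box((T[:,:,0]>T[:,:,2]+50),200,110,270,170)
_,r=ends(blue);print("post rect",r, [plane("top",p,.212).round(4).tolist() for p in cv2.boxPoints(r)])
print("post c",plane("top",r[0],.212))
for n,p,z in(("coal",(159,195),.03),("geode",(290,224),.03),("funnel",(181,168),.03),("box",(283,190),.042)):print(n,plane("top",p,z).round(3))
# foot corners by eye later
cv2.imwrite("pics/crop.png",np.hstack([cv2.resize(np.uint8(T[115:230,160:310]),None,fx=4,fy=4,interpolation=2)]))
E
```

```text
(array([261.0154 , 186.87692], dtype=float32), array([290.67697, 190.58463], dtype=float32)) ((275.84619140625, 188.73077392578125), (29.892370223999023, 11.907333374023438), 7.125016689300537) (array([224.11539, 193.4231 ], dtype=float32), array([219.65384, 215.73077], dtype=float32)) ((221.88461303710938, 204.57693481445312), (9.021340370178223, 22.749469757080078), 11.309932708740234)
[0.50486316 0.11268739 0.22795268] [0.56255459 0.10295569 0.22771975] 0.05850693409252653 [0.53370887 0.10782154 0.22783621]
post rect ((231.92308044433594, 139.88461303710938), (21.376659393310547, 17.062103271484375), 11.309932708740234) [[0.6852, 0.1181, 0.212], [0.7294, 0.1106, 0.212], [0.7188, 0.0565, 0.212], [0.6748, 0.0644, 0.212]]
post c [0.7020046 0.0873821 0.212    ]
coal [0.581 0.314 0.03 ]
geode [ 0.499 -0.076  0.03 ]
funnel [0.663 0.251 0.03 ]
box [ 0.598 -0.054  0.042]
```

View pics/crop.png

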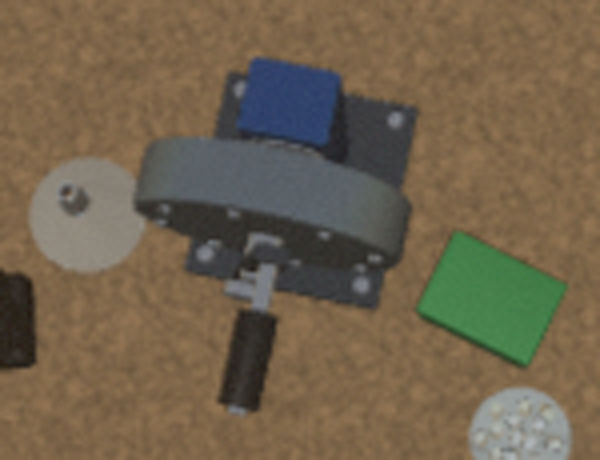

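Emit:
{"method": "play_rows", "body": {
  "increments": [
    {"slide": [-25, -20, -5], "angular": [0, 0, 0], "claw": 1},
    {"slide": [-25, -20, -5], "angular": [0, 0, 0], "claw": 1},
    {"slide": [-25, -20, -5], "angular": [0, 0, 0], "claw": 1},
    {"slide": [-25, -20, -5], "angular": [0, 0, 0], "claw": 1},
    {"slide": [-25, -20, -5], "angular": [0, 0, 0], "claw": 1},
    {"slide": [-25, -20, -5], "angular": [0, 0, 0], "claw": 1},
    {"slide": [-25, -20, -5], "angular": [0, 0, 0], "claw": 1},
    {"slide": [-25, -20, -5], "angular": [0, 0, 0], "claw": 1}
  ]
}}

```text
time: 0.9
ee_pos: [0.2949, 0.3235, 0.2903]
tcp_rot: [-180.0, -0.0, 165.0]
wrist_force: [0.4, 1.2, 0.1]
opening: 0.0854
grasp_force: 0.0
```

Emit:
{"method": "play_rows", "body": {
  "increments": [
    {"slide": [-25, -20, -5], "angular": [0, 0, 0], "claw": 1},
    {"slide": [-25, -20, -5], "angular": [0, 0, 0], "claw": 1},
    {"slide": [-25, -20, -5], "angular": [0, 0, 0], "claw": 1},
    {"slide": [-25, -20, -5], "angular": [0, 0, 0], "claw": 1},
    {"slide": [-25, -20, -5], "angular": [0, 0, 0], "claw": 1},
    {"slide": [-25, -20, -5], "angular": [0, 0, 0], "claw": 1},
    {"slide": [-25, -20, -5], "angular": [0, 0, 0], "claw": 1},
    {"slide": [-25, -20, -5], "angular": [0, 0, -5.4], "claw": 1}
  ]
}}

```text
time: 1.7
ee_pos: [0.4466, 0.1169, 0.3302]
tcp_rot: [-180.0, -0.0, 170.4]
wrist_force: [0.9, -0.8, 0.3]
opening: 0.0855
grasp_force: 0.0
```

Emit:
{"method": "play_rows", "body": {
  "increments": [
    {"slide": [0, 0, 0], "angular": [0, -7.5, 0], "claw": 1},
    {"slide": [0, 0, 0], "angular": [0, -7.5, 0], "claw": 1},
    {"slide": [0, 0, 0], "angular": [0, -7.5, 0], "claw": 1},
    {"slide": [0, 0, 0], "angular": [0, -7.5, 0], "claw": 1},
    {"slide": [0, 0, 0], "angular": [0, -7.5, 0], "claw": 1},
    {"slide": [0, 0, 0], "angular": [0, -7.5, 0], "claw": 1},
    {"slide": [0, 0, 0], "angular": [0, 0, 0], "claw": 1},
    {"slide": [0, 0, 0], "angular": [0, 0, 0], "claw": 1}
  ]
}}

```text
time: 2.5
ee_pos: [0.4454, 0.1185, 0.3306]
tcp_rot: [179.9, 44.9, 170.4]
wrist_force: [-0.1, -0.0, 0.6]
opening: 0.0856
grasp_force: 0.0
```

Run:
```python
from h import *
im=bot.camera("wrist");cv2.imwrite("pics/w1.png",im[:,:,::-1])
G=np.array([.534,.108,.228]);ax=np.array([.986,-.1668,0])
K,R,t=P("wrist")
for X in(G-.03*ax,G,G+.03*ax):
    u=K@(R@X+t);print((u[:2]/u[2]).round(1))
```

```text
[261.4 158.7]
[260.8 175.2]
[260.3 188.7]
```

View pics/w1.png

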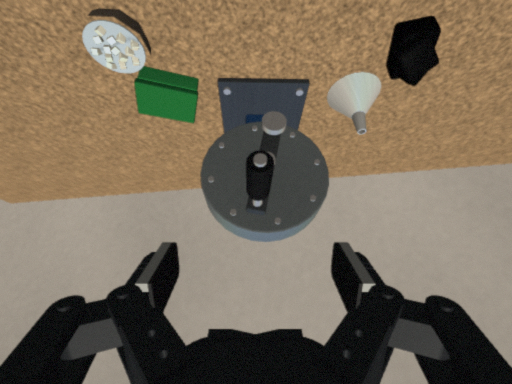

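The wrist view shows the handle at about x 259, rows 159–192. It was predicted at 261, rows 159–189, so the position fits. The crank leans about 10° to the right, with the boss at (274,122). I'm approaching now.

Emit:
{"method": "play_rows", "body": {
  "increments": [
    {"slide": [13, 4.5, 0], "angular": [0, 0, 0], "claw": 1},
    {"slide": [0, 0, 22], "angular": [0, 0, 0], "claw": 1},
    {"slide": [0, 0, 22], "angular": [0, 0, 0], "claw": 1},
    {"slide": [0, 0, 22], "angular": [0, 0, 0], "claw": 1},
    {"slide": [0, 0, 22], "angular": [0, 0, 0], "claw": 1},
    {"slide": [0, 0, 22], "angular": [0, 0, 0], "claw": 1},
    {"slide": [0, 0, 22], "angular": [0, 0, 0], "claw": 1},
    {"slide": [0, 0, 0], "angular": [0, 0, 0], "claw": 1}
  ]
}}

```text
time: 3.35
ee_pos: [0.5311, 0.1076, 0.2254]
tcp_rot: [-179.8, 44.7, 170.3]
wrist_force: [-0.8, 0.2, -0.0]
opening: 0.0853
grasp_force: 0.0
```

Emit:
{"method": "play_rows", "body": {
  "increments": [
    {"slide": [0, 0, 0], "angular": [0, 0, 0], "claw": 1},
    {"slide": [0, 0, 0], "angular": [0, 0, 0], "claw": 1},
    {"slide": [0, 0, 0], "angular": [0, 0, 0], "claw": 1}
  ]
}}

```text
time: 3.65
ee_pos: [0.5299, 0.1088, 0.2292]
tcp_rot: [179.9, 45.1, 170.3]
wrist_force: [-0.7, -0.4, 0.4]
opening: 0.0853
grasp_force: 0.0
```

Emit:
{"method": "play_rows", "body": {
  "increments": [
    {"slide": [0, 0, 0], "angular": [0, 0, 0], "claw": -1},
    {"slide": [0, 0, 0], "angular": [0, 0, 0], "claw": -1},
    {"slide": [0, 0, 0], "angular": [0, 0, 0], "claw": -1},
    {"slide": [0, 0, 0], "angular": [0, 0, 0], "claw": -1},
    {"slide": [0, 0, 0], "angular": [0, 0, 0], "claw": -1},
    {"slide": [0, 0, 0], "angular": [0, 0, 0], "claw": -1},
    {"slide": [0, 0, 0], "angular": [0, 0, 0], "claw": -1},
    {"slide": [0, 0, 0], "angular": [0, 0, 0], "claw": -1}
  ],
  "squeeze": 60
}}

```text
time: 4.45
ee_pos: [0.5295, 0.1084, 0.228]
tcp_rot: [-180.0, 45.0, 170.3]
wrist_force: [-6.3, -1.0, 3.8]
opening: 0.0245
grasp_force: 58.4
```

Run:
```python
import numpy as np
t=np.radians(8+15*np.arange(25))
du=-60*np.diff(np.sin(t))/4;dz=60*np.diff(np.cos(t))/4
for k in range(24):print(8+15*k,[round(-.7071*dz[k],2),round(du[k],2),round(-.7071*dz[k],2)])
```

```text
8 [np.float64(0.74), np.float64(-3.77), np.float64(0.74)]
23 [np.float64(1.41), np.float64(-3.37), np.float64(1.41)]
38 [np.float64(1.97), np.float64(-2.74), np.float64(1.97)]
53 [np.float64(2.41), np.float64(-1.93), np.float64(2.41)]
68 [np.float64(2.68), np.float64(-0.98), np.float64(2.68)]
83 [np.float64(2.77), np.float64(0.03), np.float64(2.77)]
98 [np.float64(2.67), np.float64(1.05), np.float64(2.67)]
113 [np.float64(2.39), np.float64(1.99), np.float64(2.39)]
128 [np.float64(1.94), np.float64(2.79), np.float64(1.94)]
143 [np.float64(1.36), np.float64(3.41), np.float64(1.36)]
158 [np.float64(0.69), np.float64(3.79), np.float64(0.69)]
173 [np.float64(-0.02), np.float64(3.92), np.float64(-0.02)]
188 [np.float64(-0.74), np.float64(3.77), np.float64(-0.74)]
203 [np.float64(-1.41), np.float64(3.37), np.float64(-1.41)]
218 [np.float64(-1.97), np.float64(2.74), np.float64(-1.97)]
233 [np.float64(-2.41), np.float64(1.93), np.float64(-2.41)]
248 [np.float64(-2.68), np.float64(0.98), np.float64(-2.68)]
263 [np.float64(-2.77), np.float64(-0.03), np.float64(-2.77)]
278 [np.float64(-2.67), np.float64(-1.05), np.float64(-2.67)]
293 [np.float64(-2.39), np.float64(-1.99), np.float64(-2.39)]
308 [np.float64(-1.94), np.float64(-2.79), np.float64(-1.94)]
323 [np.float64(-1.36), np.float64(-3.41), np.float64(-1.36)]
338 [np.float64(-0.69), np.float64(-3.79), np.float64(-0.69)]
353 [np.float64(0.02), np.float64(-3.92), np.float64(0.02)]
```

Emit:
{"method": "play_rows", "body": {
  "increments": [
    {"slide": [0.74, -3.77, 0.74], "angular": [0, 0, 0], "claw": -1},
    {"slide": [0.74, -3.77, 0.74], "angular": [0, 0, 0], "claw": -1},
    {"slide": [0.74, -3.77, 0.74], "angular": [0, 0, 0], "claw": -1},
    {"slide": [0.74, -3.77, 0.74], "angular": [0, 0, 0], "claw": -1}
  ]
}}

```text
time: 4.85
ee_pos: [0.5268, 0.0942, 0.2233]
tcp_rot: [179.9, 44.9, 170.4]
wrist_force: [-2.2, 6.6, -1.7]
opening: 0.025
grasp_force: 58.6
```

Emit:
{"method": "play_rows", "body": {
  "increments": [
    {"slide": [1.41, -3.37, 1.41], "angular": [0, 0, 0], "claw": -1},
    {"slide": [1.41, -3.37, 1.41], "angular": [0, 0, 0], "claw": -1},
    {"slide": [1.41, -3.37, 1.41], "angular": [0, 0, 0], "claw": -1},
    {"slide": [1.41, -3.37, 1.41], "angular": [0, 0, 0], "claw": -1}
  ]
}}

```text
time: 5.25
ee_pos: [0.5243, 0.0812, 0.2146]
tcp_rot: [179.9, 44.9, 170.4]
wrist_force: [-2.2, 8.5, -3.7]
opening: 0.0246
grasp_force: 58.6
```

Emit:
{"method": "play_rows", "body": {
  "increments": [
    {"slide": [1.97, -2.74, 1.97], "angular": [0, 0, 0], "claw": -1},
    {"slide": [1.97, -2.74, 1.97], "angular": [0, 0, 0], "claw": -1},
    {"slide": [1.97, -2.74, 1.97], "angular": [0, 0, 0], "claw": -1},
    {"slide": [1.97, -2.74, 1.97], "angular": [0, 0, 0], "claw": -1}
  ]
}}

```text
time: 5.65
ee_pos: [0.5224, 0.0709, 0.2029]
tcp_rot: [179.9, 44.8, 170.4]
wrist_force: [-1.8, 13.1, -5.0]
opening: 0.0242
grasp_force: 58.8
```

Emit:
{"method": "play_rows", "body": {
  "increments": [
    {"slide": [2.41, -1.6, 2.41], "angular": [0, 0, 0], "claw": -1},
    {"slide": [2.41, -1.6, 2.41], "angular": [0, 0, 0], "claw": -1},
    {"slide": [2.41, -1.6, 2.41], "angular": [0, 0, 0], "claw": -1},
    {"slide": [2.41, -1.6, 2.41], "angular": [0, 0, 0], "claw": -1}
  ]
}}

```text
time: 6.05
ee_pos: [0.5212, 0.0643, 0.1897]
tcp_rot: [179.9, 44.8, 170.4]
wrist_force: [-10.2, 10.1, 0.1]
opening: 0.0247
grasp_force: 59.5
```

Emit:
{"method": "play_rows", "body": {
  "increments": [
    {"slide": [2.68, -0.98, 2.68], "angular": [0, 0, 0], "claw": -1},
    {"slide": [2.68, -0.98, 2.68], "angular": [0, 0, 0], "claw": -1},
    {"slide": [2.68, -0.98, 2.68], "angular": [0, 0, 0], "claw": -1},
    {"slide": [2.68, -0.98, 2.68], "angular": [0, 0, 0], "claw": -1}
  ]
}}

```text
time: 6.45
ee_pos: [0.5206, 0.061, 0.1748]
tcp_rot: [179.8, 44.9, 170.4]
wrist_force: [-12.7, 14.1, 3.0]
opening: 0.0248
grasp_force: 60.1
```

Emit:
{"method": "play_rows", "body": {
  "increments": [
    {"slide": [2.77, 0.03, 2.77], "angular": [0, 0, 0], "claw": -1},
    {"slide": [2.77, 0.03, 2.77], "angular": [0, 0, 0], "claw": -1},
    {"slide": [2.77, 0.03, 2.77], "angular": [0, 0, 0], "claw": -1},
    {"slide": [2.77, 0.03, 2.77], "angular": [0, 0, 0], "claw": -1}
  ]
}}

```text
time: 6.85
ee_pos: [0.5207, 0.0615, 0.1596]
tcp_rot: [179.8, 44.9, 170.4]
wrist_force: [-17.8, 16.2, 6.1]
opening: 0.0245
grasp_force: 60.8
```

Emit:
{"method": "play_rows", "body": {
  "increments": [
    {"slide": [2.67, 1.05, 2.67], "angular": [0, 0, 0], "claw": -1},
    {"slide": [2.67, 1.05, 2.67], "angular": [0, 0, 0], "claw": -1},
    {"slide": [2.67, 1.05, 2.67], "angular": [0, 0, 0], "claw": -1},
    {"slide": [2.67, 1.05, 2.67], "angular": [0, 0, 0], "claw": -1}
  ]
}}

```text
time: 7.25
ee_pos: [0.5216, 0.0656, 0.1451]
tcp_rot: [179.8, 44.9, 170.4]
wrist_force: [-21.8, 14.2, 10.6]
opening: 0.0247
grasp_force: 61.3
```

Emit:
{"method": "play_rows", "body": {
  "increments": [
    {"slide": [2.8, 2.4, 2.0], "angular": [0, 0, 0], "claw": -1},
    {"slide": [2.8, 2.4, 2.0], "angular": [0, 0, 0], "claw": -1},
    {"slide": [2.8, 2.4, 2.0], "angular": [0, 0, 0], "claw": -1},
    {"slide": [2.8, 2.4, 2.0], "angular": [0, 0, 0], "claw": -1}
  ]
}}

```text
time: 7.65
ee_pos: [0.5225, 0.0728, 0.1333]
tcp_rot: [-180.0, 45.2, 170.2]
wrist_force: [10.2, -8.2, 3.8]
opening: 0.0249
grasp_force: 59.0
```

Emit:
{"method": "play_rows", "body": {
  "increments": [
    {"slide": [2.3, 2.8, 1.6], "angular": [0, 0, 0], "claw": -1},
    {"slide": [2.3, 2.8, 1.6], "angular": [0, 0, 0], "claw": -1},
    {"slide": [2.3, 2.8, 1.6], "angular": [0, 0, 0], "claw": -1},
    {"slide": [2.3, 2.8, 1.6], "angular": [0, 0, 0], "claw": -1}
  ]
}}

```text
time: 8.05
ee_pos: [0.524, 0.0821, 0.1235]
tcp_rot: [-179.9, 45.5, 170.0]
wrist_force: [38.2, -22.7, -4.2]
opening: 0.0244
grasp_force: 60.5
```

Emit:
{"method": "play_rows", "body": {
  "increments": [
    {"slide": [1.36, 3.41, 1.36], "angular": [0, 0, 0], "claw": -1},
    {"slide": [1.36, 3.41, 1.36], "angular": [0, 0, 0], "claw": -1},
    {"slide": [1.36, 3.41, 1.36], "angular": [0, 0, 0], "claw": -1},
    {"slide": [1.36, 3.41, 1.36], "angular": [0, 0, 0], "claw": -1}
  ]
}}

```text
time: 8.45
ee_pos: [0.5263, 0.0949, 0.1151]
tcp_rot: [-179.8, 45.5, 169.9]
wrist_force: [42.6, -23.4, -9.3]
opening: 0.0251
grasp_force: 61.0
```

Emit:
{"method": "play_rows", "body": {
  "increments": [
    {"slide": [0.69, 3.79, 0.69], "angular": [0, 0, 0], "claw": -1},
    {"slide": [0.69, 3.79, 0.69], "angular": [0, 0, 0], "claw": -1},
    {"slide": [0.69, 3.79, 0.69], "angular": [0, 0, 0], "claw": -1},
    {"slide": [0.69, 3.79, 0.69], "angular": [0, 0, 0], "claw": -1}
  ]
}}

```text
time: 8.85
ee_pos: [0.529, 0.1094, 0.1104]
tcp_rot: [-179.8, 45.4, 169.9]
wrist_force: [55.4, -25.3, -17.0]
opening: 0.0242
grasp_force: 61.7
```

Emit:
{"method": "play_rows", "body": {
  "increments": [
    {"slide": [-0.37, 3.92, 0.69], "angular": [0, 0, 0], "claw": -1},
    {"slide": [-0.37, 3.92, 0.69], "angular": [0, 0, 0], "claw": -1},
    {"slide": [-0.37, 3.92, 0.69], "angular": [0, 0, 0], "claw": -1},
    {"slide": [-0.37, 3.92, 0.69], "angular": [0, 0, 0], "claw": -1}
  ]
}}

```text
time: 9.25
ee_pos: [0.5329, 0.1262, 0.1094]
tcp_rot: [-179.8, 45.2, 170.1]
wrist_force: [-11.4, -11.5, 15.5]
opening: 0.0244
grasp_force: 68.5
```

Emit:
{"method": "play_rows", "body": {
  "increments": [
    {"slide": [-0.74, 3.77, -0.74], "angular": [0, 0, 0], "claw": -1},
    {"slide": [-0.74, 3.77, -0.74], "angular": [0, 0, 0], "claw": -1},
    {"slide": [-0.74, 3.77, -0.74], "angular": [0, 0, 0], "claw": -1},
    {"slide": [-0.74, 3.77, -0.74], "angular": [0, 0, 0], "claw": -1}
  ]
}}

```text
time: 9.65
ee_pos: [0.5353, 0.1406, 0.1129]
tcp_rot: [-179.8, 45.2, 170.1]
wrist_force: [10.2, -16.6, 1.3]
opening: 0.0243
grasp_force: 66.3
```

Emit:
{"method": "play_rows", "body": {
  "increments": [
    {"slide": [-1.41, 3.37, -1.41], "angular": [0, 0, 0], "claw": -1},
    {"slide": [-1.41, 3.37, -1.41], "angular": [0, 0, 0], "claw": -1},
    {"slide": [-1.41, 3.37, -1.41], "angular": [0, 0, 0], "claw": -1},
    {"slide": [-1.41, 3.37, -1.41], "angular": [0, 0, 0], "claw": -1}
  ]
}}

```text
time: 10.05
ee_pos: [0.5377, 0.1537, 0.12]
tcp_rot: [-179.8, 45.2, 170.1]
wrist_force: [25.1, -15.3, -7.9]
opening: 0.0245
grasp_force: 64.6
```

```bash
cat > d.py <<'E'
import numpy as np
from scipy.optimize import least_squares
D=np.array([[.5295,.1084,.228,-6.3,-1,3.8],[.5268,.0942,.2233,-2.2,6.6,-1.7],[.5243,.0812,.2146,-2.2,8.5,-3.7],[.5224,.0709,.2029,-1.8,13.1,-5],
[.5212,.0643,.1897,-10.2,10.1,.1],[.5206,.061,.1748,-12.7,14.1,3],[.5207,.0615,.1596,-17.8,16.2,6.1],[.5216,.0656,.1451,-21.8,14.2,10.6],
[.5225,.0728,.1333,10.2,-8.2,3.8],[.524,.0821,.1235,38.2,-22.7,-4.2],[.5263,.0949,.1151,42.6,-23.4,-9.3],[.529,.1094,.1104,55.4,-25.3,-17],
[.5329,.1262,.1094,-11.4,-11.5,15.5],[.5353,.1406,.1129,10.2,-16.6,1.3],[.5377,.1537,.12,25.1,-15.3,-7.9]])
def ana(D,yaw=-9.6):
    y=np.radians(yaw);ax=np.array([np.cos(y),np.sin(y),0]);ay=np.array([-np.sin(y),np.cos(y),0])
    u=D[:,:3]@ay;z=D[:,2]
    r=least_squares(lambda p:np.hypot(u-p[0],z-p[1])-p[2],[.203,.17,.06]).x
    t=np.arctan2(-(u-r[0]),z-r[1]); Fu=D[:,3:]@ay;Fz=D[:,5]
    return ax,ay,r,t,-(Fu*-np.cos(t)+Fz*-np.sin(t)),Fu*-np.sin(t)+Fz*np.cos(t),D[:,3:]@ax,D[:,:3]@ax
E
python3 - <<'E'
from d import *
X=np.c_[D[:,1],np.ones(len(D))];print("yaw",np.degrees(np.arctan(-np.linalg.lstsq(X,D[:,0],rcond=None)[0][0])))
ax,ay,r,t,T,Rr,A,a=ana(D);print(r)
print(np.c_[np.degrees(t)%360,T,Rr,A,a*1000].round(1))
E
```

```text
yaw -10.495103917513434
[0.20683627 0.16926956 0.06003376]
[[ 1.120e+01 -1.300e+00  4.100e+00 -6.000e+00  5.040e+02]
 [ 2.580e+01  4.800e+00 -4.200e+00 -3.300e+00  5.037e+02]
 [ 4.100e+01  3.600e+00 -8.000e+00 -3.600e+00  5.034e+02]
 [ 5.600e+01  2.900e+00 -1.330e+01 -4.000e+00  5.033e+02]
 [ 7.010e+01  2.900e+00 -7.700e+00 -1.170e+01  5.032e+02]
 [ 8.470e+01  4.100e+00 -1.150e+01 -1.490e+01  5.031e+02]
 [ 9.930e+01  3.900e+00 -1.380e+01 -2.030e+01  5.032e+02]
 [ 1.137e+02  5.500e+00 -1.370e+01 -2.390e+01  5.034e+02]
 [ 1.269e+02  6.900e+00  2.800e+00  1.140e+01  5.030e+02]
 [ 1.399e+02  9.500e+00  1.350e+01  4.150e+01  5.030e+02]
 [ 1.548e+02  1.050e+01  1.520e+01  4.590e+01  5.031e+02]
 [ 1.697e+02  1.240e+01  1.950e+01  5.880e+01  5.033e+02]
 [ 1.862e+02  1.150e+01 -1.680e+01 -9.300e+00  5.044e+02]
 [ 2.005e+02  1.330e+01 -6.400e+00  1.280e+01  5.044e+02]
 [ 2.149e+02  1.350e+01  2.000e-01  2.730e+01  5.045e+02]]
```

Emit:
{"method": "play_rows", "body": {
  "increments": [
    {"slide": [-2.15, 2.74, -1.79], "angular": [0, 0, 0], "claw": -1},
    {"slide": [-2.15, 2.74, -1.79], "angular": [0, 0, 0], "claw": -1},
    {"slide": [-2.15, 2.74, -1.79], "angular": [0, 0, 0], "claw": -1},
    {"slide": [-2.15, 2.74, -1.79], "angular": [0, 0, 0], "claw": -1}
  ]
}}

```text
time: 10.45
ee_pos: [0.5398, 0.1645, 0.1298]
tcp_rot: [-179.7, 45.0, 170.3]
wrist_force: [17.8, -14.6, -9.4]
opening: 0.0246
grasp_force: 64.4
```

Emit:
{"method": "play_rows", "body": {
  "increments": [
    {"slide": [-2.55, 1.93, -2.25], "angular": [0, 0, 0], "claw": -1},
    {"slide": [-2.55, 1.93, -2.25], "angular": [0, 0, 0], "claw": -1},
    {"slide": [-2.55, 1.93, -2.25], "angular": [0, 0, 0], "claw": -1},
    {"slide": [-2.55, 1.93, -2.25], "angular": [0, 0, 0], "claw": -1}
  ]
}}

```text
time: 10.85
ee_pos: [0.5414, 0.1726, 0.1422]
tcp_rot: [-179.7, 44.9, 170.4]
wrist_force: [17.3, -8.2, -13.0]
opening: 0.0243
grasp_force: 64.4
```

Emit:
{"method": "play_rows", "body": {
  "increments": [
    {"slide": [-2.7, 0.98, -2.66], "angular": [0, 0, 0], "claw": -1},
    {"slide": [-2.7, 0.98, -2.66], "angular": [0, 0, 0], "claw": -1},
    {"slide": [-2.7, 0.98, -2.66], "angular": [0, 0, 0], "claw": -1},
    {"slide": [-2.7, 0.98, -2.66], "angular": [0, 0, 0], "claw": -1}
  ]
}}

```text
time: 11.25
ee_pos: [0.5424, 0.1778, 0.1577]
tcp_rot: [-179.9, 44.9, 170.4]
wrist_force: [21.1, -1.0, -14.0]
opening: 0.0247
grasp_force: 64.4
```

Emit:
{"method": "play_rows", "body": {
  "increments": [
    {"slide": [-2.77, -0.03, -2.77], "angular": [0, 0, 0], "claw": -1},
    {"slide": [-2.77, -0.03, -2.77], "angular": [0, 0, 0], "claw": -1},
    {"slide": [-2.77, -0.03, -2.77], "angular": [0, 0, 0], "claw": -1},
    {"slide": [-2.77, -0.03, -2.77], "angular": [0, 0, 0], "claw": -1}
  ]
}}

```text
time: 11.65
ee_pos: [0.5425, 0.1786, 0.174]
tcp_rot: [179.9, 44.9, 170.3]
wrist_force: [19.3, 3.8, -12.3]
opening: 0.0244
grasp_force: 64.9
```

Emit:
{"method": "play_rows", "body": {
  "increments": [
    {"slide": [-2.7, -1.05, -2.64], "angular": [0, 0, 0], "claw": -1},
    {"slide": [-2.7, -1.05, -2.64], "angular": [0, 0, 0], "claw": -1},
    {"slide": [-2.7, -1.05, -2.64], "angular": [0, 0, 0], "claw": -1},
    {"slide": [-2.7, -1.05, -2.64], "angular": [0, 0, 0], "claw": -1}
  ]
}}

```text
time: 12.05
ee_pos: [0.542, 0.1752, 0.1897]
tcp_rot: [179.8, 44.9, 170.3]
wrist_force: [13.6, 8.4, -7.7]
opening: 0.0247
grasp_force: 65.7
```

Emit:
{"method": "play_rows", "body": {
  "increments": [
    {"slide": [-2.39, -1.99, -2.39], "angular": [0, 0, 0], "claw": -1},
    {"slide": [-2.39, -1.99, -2.39], "angular": [0, 0, 0], "claw": -1},
    {"slide": [-2.39, -1.99, -2.39], "angular": [0, 0, 0], "claw": -1},
    {"slide": [-2.39, -1.99, -2.39], "angular": [0, 0, 0], "claw": -1}
  ]
}}

```text
time: 12.45
ee_pos: [0.5407, 0.1679, 0.2039]
tcp_rot: [179.7, 45.0, 170.3]
wrist_force: [8.1, 10.1, -4.4]
opening: 0.0248
grasp_force: 66.5
```

Emit:
{"method": "play_rows", "body": {
  "increments": [
    {"slide": [-1.94, -2.79, -1.94], "angular": [0, 0, 0], "claw": -1},
    {"slide": [-1.94, -2.79, -1.94], "angular": [0, 0, 0], "claw": -1},
    {"slide": [-1.94, -2.79, -1.94], "angular": [0, 0, 0], "claw": -1},
    {"slide": [-1.94, -2.79, -1.94], "angular": [0, 0, 0], "claw": -1}
  ]
}}

```text
time: 12.85
ee_pos: [0.5387, 0.1572, 0.2156]
tcp_rot: [179.7, 45.0, 170.3]
wrist_force: [1.2, 11.1, -0.6]
opening: 0.0247
grasp_force: 67.4
```

Emit:
{"method": "play_rows", "body": {
  "increments": [
    {"slide": [-1.36, -3.41, -1.36], "angular": [0, 0, 0], "claw": -1},
    {"slide": [-1.36, -3.41, -1.36], "angular": [0, 0, 0], "claw": -1},
    {"slide": [-1.36, -3.41, -1.36], "angular": [0, 0, 0], "claw": -1},
    {"slide": [-1.36, -3.41, -1.36], "angular": [0, 0, 0], "claw": -1}
  ]
}}

```text
time: 13.25
ee_pos: [0.5363, 0.1439, 0.2239]
tcp_rot: [179.7, 45.0, 170.3]
wrist_force: [-7.2, 11.4, 3.6]
opening: 0.0245
grasp_force: 68.4
```

```bash
cat > e.py <<'E'
from d import *
E2=np.array([[.5398,.1645,.1298,17.8,-14.6,-9.4],[.5414,.1726,.1422,17.3,-8.2,-13],[.5424,.1778,.1577,21.1,-1,-14],[.5425,.1786,.174,19.3,3.8,-12.3],
[.542,.1752,.1897,13.6,8.4,-7.7],[.5407,.1679,.2039,8.1,10.1,-4.4],[.5387,.1572,.2156,1.2,11.1,-.6],[.5363,.1439,.2239,-7.2,11.4,3.6]])
D=np.r_[D,E2]
E
python3 - <<'E'
from e import *
for yaw in(-9.6,-11):
    for b in((0,0,0),(-.4,-.2,.4)):
        D2=D.copy();D2[:,3:]-=b
        ax,ay,r,t,T,Rr,A,a=ana(D2,yaw)
        s=slice(1,None);t_,T_=t[s],T[s]
        M=np.c_[np.ones(len(t_)),-np.sin(t_),-np.cos(t_)]
        c,_,_,_=np.linalg.lstsq(M,T_,rcond=None);G=np.hypot(c[1],c[2]);phi=np.degrees(np.arctan2(c[2],c[1]))
        print(yaw,r,"f",c[0],"G",G,"phi",phi,"tdown",180-phi)
print(np.c_[np.degrees(t_)%360,T_,T_-M@c,Rr[s],A[s]].round(1))
E
```

```text
-9.6 [0.20680644 0.16922243 0.06000888] f 8.66791322574426 G 5.449716147362061 phi 37.87525169058879 tdown 142.12474830941122
-9.6 [0.20680644 0.16922243 0.06000888] f 8.667913225744263 G 5.621785028165014 phi 33.24425801551027 tdown 146.75574198448973
-11 [0.21906137 0.16922252 0.06001359] f 8.491569721730821 G 5.294692347079659 phi 35.053169264793496 tdown 144.9468307352065
-11 [0.21906137 0.16922252 0.06001359] f 8.491569721730823 G 5.484282940658552 phi 30.31588856367868 tdown 149.68411143632133
[[ 2.570e+01  4.800e+00  8.000e-01 -4.600e+00 -3.100e+00]
 [ 4.090e+01  3.500e+00  2.000e-01 -8.500e+00 -3.400e+00]
 [ 5.590e+01  2.700e+00 -3.000e-01 -1.360e+01 -3.900e+00]
 [ 7.010e+01  2.500e+00 -6.000e-01 -7.800e+00 -1.160e+01]
 [ 8.470e+01  3.700e+00  2.000e-01 -1.140e+01 -1.480e+01]
 [ 9.920e+01  3.600e+00 -7.000e-01 -1.350e+01 -2.020e+01]
 [ 1.136e+02  5.300e+00  1.000e-01 -1.330e+01 -2.380e+01]
 [ 1.269e+02  6.200e+00 -1.000e-01  2.600e+00  1.190e+01]
 [ 1.399e+02  8.300e+00  7.000e-01  1.300e+01  4.220e+01]
 [ 1.548e+02  9.000e+00  1.000e-01  1.500e+01  4.660e+01]
 [ 1.697e+02  1.060e+01  3.000e-01  1.960e+01  5.960e+01]
 [ 1.862e+02  1.150e+01 -3.000e-01 -1.640e+01 -8.600e+00]
 [ 2.005e+02  1.290e+01  1.000e-01 -5.800e+00  1.350e+01]
 [ 2.150e+02  1.290e+01 -6.000e-01  1.100e+00  2.790e+01]
 [ 2.290e+02  1.440e+01  5.000e-01 -1.600e+00  2.060e+01]
 [ 2.433e+02  1.400e+01  0.000e+00  2.000e+00  1.890e+01]
 [ 2.589e+02  1.350e+01 -2.000e-01  6.000e+00  2.130e+01]
 [ 2.746e+02  1.330e+01  3.000e-01  6.600e+00  1.860e+01]
 [ 2.900e+02  1.140e+01 -6.000e-01  7.700e+00  1.210e+01]
 [ 3.053e+02  1.070e+01 -1.000e-01  6.800e+00  6.400e+00]
 [ 3.206e+02  9.400e+00  1.000e-01  6.500e+00 -6.000e-01]
 [ 3.358e+02  7.900e+00 -0.000e+00  7.000e+00 -8.900e+00]]
```

Emit:
{"method": "play_rows", "body": {
  "increments": [
    {"slide": [1.36, 3.41, 1.36], "angular": [0, 0, 0], "claw": -1},
    {"slide": [1.36, 3.41, 1.36], "angular": [0, 0, 0], "claw": -1},
    {"slide": [1.36, 3.41, 1.36], "angular": [0, 0, 0], "claw": -1},
    {"slide": [1.36, 3.41, 1.36], "angular": [0, 0, 0], "claw": -1},
    {"slide": [1.94, 2.79, 1.94], "angular": [0, 0, 0], "claw": -1},
    {"slide": [1.94, 2.79, 1.94], "angular": [0, 0, 0], "claw": -1},
    {"slide": [1.94, 2.79, 1.94], "angular": [0, 0, 0], "claw": -1},
    {"slide": [1.94, 2.79, 1.94], "angular": [0, 0, 0], "claw": -1}
  ]
}}

```text
time: 14.05
ee_pos: [0.5405, 0.1667, 0.2056]
tcp_rot: [179.9, 45.1, 170.3]
wrist_force: [-7.9, -0.4, 7.7]
opening: 0.0241
grasp_force: 68.7
```

Emit:
{"method": "play_rows", "body": {
  "increments": [
    {"slide": [2.39, 1.99, 2.39], "angular": [0, 0, 0], "claw": -1},
    {"slide": [2.39, 1.99, 2.39], "angular": [0, 0, 0], "claw": -1},
    {"slide": [2.39, 1.99, 2.39], "angular": [0, 0, 0], "claw": -1},
    {"slide": [2.39, 1.99, 2.39], "angular": [0, 0, 0], "claw": -1}
  ]
}}

```text
time: 14.45
ee_pos: [0.542, 0.1745, 0.1918]
tcp_rot: [179.9, 45.1, 170.3]
wrist_force: [-5.5, -1.6, 5.4]
opening: 0.0242
grasp_force: 68.3
```

Emit:
{"method": "play_rows", "body": {
  "increments": [
    {"slide": [2.67, 1.05, 2.67], "angular": [0, 0, 0], "claw": -1},
    {"slide": [2.67, 1.05, 2.67], "angular": [0, 0, 0], "claw": -1},
    {"slide": [2.67, 1.05, 2.67], "angular": [0, 0, 0], "claw": -1},
    {"slide": [2.67, 1.05, 2.67], "angular": [0, 0, 0], "claw": -1}
  ]
}}

```text
time: 14.85
ee_pos: [0.5427, 0.1784, 0.1763]
tcp_rot: [179.9, 45.1, 170.3]
wrist_force: [-3.3, -0.7, 4.9]
opening: 0.0247
grasp_force: 68.0
```

Emit:
{"method": "play_rows", "body": {
  "increments": [
    {"slide": [2.77, 0.03, 2.77], "angular": [0, 0, 0], "claw": -1},
    {"slide": [2.77, 0.03, 2.77], "angular": [0, 0, 0], "claw": -1},
    {"slide": [2.77, 0.03, 2.77], "angular": [0, 0, 0], "claw": -1},
    {"slide": [2.77, 0.03, 2.77], "angular": [0, 0, 0], "claw": -1}
  ]
}}

```text
time: 15.25
ee_pos: [0.5426, 0.1781, 0.1596]
tcp_rot: [-180.0, 45.0, 170.3]
wrist_force: [0.9, -0.9, 3.5]
opening: 0.0244
grasp_force: 67.7
```

Emit:
{"method": "play_rows", "body": {
  "increments": [
    {"slide": [2.68, -0.98, 2.68], "angular": [0, 0, 0], "claw": -1},
    {"slide": [2.68, -0.98, 2.68], "angular": [0, 0, 0], "claw": -1},
    {"slide": [2.68, -0.98, 2.68], "angular": [0, 0, 0], "claw": -1},
    {"slide": [2.68, -0.98, 2.68], "angular": [0, 0, 0], "claw": -1}
  ]
}}

```text
time: 15.65
ee_pos: [0.5418, 0.1736, 0.1443]
tcp_rot: [-179.9, 45.0, 170.3]
wrist_force: [-2.1, -4.6, 5.4]
opening: 0.0243
grasp_force: 67.8
```

Emit:
{"method": "play_rows", "body": {
  "increments": [
    {"slide": [2.41, -1.93, 2.41], "angular": [0, 0, 0], "claw": -1},
    {"slide": [2.41, -1.93, 2.41], "angular": [0, 0, 0], "claw": -1},
    {"slide": [2.41, -1.93, 2.41], "angular": [0, 0, 0], "claw": -1},
    {"slide": [2.41, -1.93, 2.41], "angular": [0, 0, 0], "claw": -1}
  ]
}}

```text
time: 16.05
ee_pos: [0.5403, 0.1656, 0.131]
tcp_rot: [-179.8, 45.0, 170.3]
wrist_force: [-13.6, -9.0, 13.2]
opening: 0.0245
grasp_force: 69.0
```

Emit:
{"method": "play_rows", "body": {
  "increments": [
    {"slide": [1.97, -2.74, 1.97], "angular": [0, 0, 0], "claw": -1},
    {"slide": [1.97, -2.74, 1.97], "angular": [0, 0, 0], "claw": -1},
    {"slide": [1.97, -2.74, 1.97], "angular": [0, 0, 0], "claw": -1},
    {"slide": [1.97, -2.74, 1.97], "angular": [0, 0, 0], "claw": -1}
  ]
}}

```text
time: 16.45
ee_pos: [0.5385, 0.155, 0.1207]
tcp_rot: [-179.9, 45.1, 170.3]
wrist_force: [-24.6, -7.6, 22.5]
opening: 0.0244
grasp_force: 70.3
```

Emit:
{"method": "play_rows", "body": {
  "increments": [
    {"slide": [1.41, -3.37, 1.41], "angular": [0, 0, 0], "claw": -1},
    {"slide": [1.41, -3.37, 1.41], "angular": [0, 0, 0], "claw": -1},
    {"slide": [1.41, -3.37, 1.41], "angular": [0, 0, 0], "claw": -1},
    {"slide": [1.41, -3.37, 1.41], "angular": [0, 0, 0], "claw": -1}
  ]
}}

```text
time: 16.85
ee_pos: [0.5363, 0.1426, 0.1136]
tcp_rot: [180.0, 45.1, 170.3]
wrist_force: [-35.8, -1.0, 28.2]
opening: 0.0247
grasp_force: 71.4
```

Emit:
{"method": "play_rows", "body": {
  "increments": [
    {"slide": [0.74, -3.77, 0.74], "angular": [0, 0, 0], "claw": -1},
    {"slide": [0.74, -3.77, 0.74], "angular": [0, 0, 0], "claw": -1},
    {"slide": [0.74, -3.77, 0.74], "angular": [0, 0, 0], "claw": -1},
    {"slide": [0.74, -3.77, 0.74], "angular": [0, 0, 0], "claw": -1}
  ]
}}

```text
time: 17.25
ee_pos: [0.5337, 0.1291, 0.1097]
tcp_rot: [179.8, 45.1, 170.4]
wrist_force: [-38.1, 6.5, 28.2]
opening: 0.0247
grasp_force: 72.2
```

Emit:
{"method": "play_rows", "body": {
  "increments": [
    {"slide": [0.02, -3.92, -0.5], "angular": [0, 0, 0], "claw": -1},
    {"slide": [0.02, -3.92, -0.5], "angular": [0, 0, 0], "claw": -1},
    {"slide": [0.02, -3.92, -0.5], "angular": [0, 0, 0], "claw": -1},
    {"slide": [0.02, -3.92, -0.5], "angular": [0, 0, 0], "claw": -1}
  ]
}}

```text
time: 17.65
ee_pos: [0.5302, 0.1133, 0.1095]
tcp_rot: [179.8, 45.1, 170.3]
wrist_force: [9.9, 4.6, 0.4]
opening: 0.0247
grasp_force: 67.0
```

Emit:
{"method": "play_rows", "body": {
  "increments": [
    {"slide": [-0.69, -3.79, -0.69], "angular": [0, 0, 0], "claw": -1},
    {"slide": [-0.69, -3.79, -0.69], "angular": [0, 0, 0], "claw": -1},
    {"slide": [-0.69, -3.79, -0.69], "angular": [0, 0, 0], "claw": -1},
    {"slide": [-0.69, -3.79, -0.69], "angular": [0, 0, 0], "claw": -1}
  ]
}}

```text
time: 18.05
ee_pos: [0.5276, 0.0987, 0.1132]
tcp_rot: [179.8, 45.0, 170.3]
wrist_force: [2.9, 7.9, 2.8]
opening: 0.0249
grasp_force: 67.2
```

Emit:
{"method": "play_rows", "body": {
  "increments": [
    {"slide": [-1.36, -3.41, -1.36], "angular": [0, 0, 0], "claw": -1},
    {"slide": [-1.36, -3.41, -1.36], "angular": [0, 0, 0], "claw": -1},
    {"slide": [-1.36, -3.41, -1.36], "angular": [0, 0, 0], "claw": -1},
    {"slide": [-1.36, -3.41, -1.36], "angular": [0, 0, 0], "claw": -1}
  ]
}}

```text
time: 18.45
ee_pos: [0.525, 0.0855, 0.1203]
tcp_rot: [179.8, 45.0, 170.4]
wrist_force: [4.5, 10.6, 0.2]
opening: 0.0247
grasp_force: 67.1
```

Emit:
{"method": "play_rows", "body": {
  "increments": [
    {"slide": [-1.94, -2.79, -1.94], "angular": [0, 0, 0], "claw": -1},
    {"slide": [-1.94, -2.79, -1.94], "angular": [0, 0, 0], "claw": -1},
    {"slide": [-1.94, -2.79, -1.94], "angular": [0, 0, 0], "claw": -1},
    {"slide": [-1.94, -2.79, -1.94], "angular": [0, 0, 0], "claw": -1}
  ]
}}

```text
time: 18.85
ee_pos: [0.523, 0.0746, 0.1307]
tcp_rot: [179.8, 44.9, 170.4]
wrist_force: [7.0, 10.9, -2.7]
opening: 0.0242
grasp_force: 66.8
```

Emit:
{"method": "play_rows", "body": {
  "increments": [
    {"slide": [-2.39, -1.99, -2.39], "angular": [0, 0, 0], "claw": -1},
    {"slide": [-2.39, -1.99, -2.39], "angular": [0, 0, 0], "claw": -1},
    {"slide": [-2.39, -1.99, -2.39], "angular": [0, 0, 0], "claw": -1},
    {"slide": [-2.39, -1.99, -2.39], "angular": [0, 0, 0], "claw": -1}
  ]
}}

```text
time: 19.25
ee_pos: [0.5214, 0.0666, 0.1434]
tcp_rot: [179.9, 44.8, 170.4]
wrist_force: [10.6, 10.7, -6.5]
opening: 0.0246
grasp_force: 66.3
```

Emit:
{"method": "play_rows", "body": {
  "increments": [
    {"slide": [-2.67, -1.05, -2.67], "angular": [0, 0, 0], "claw": -1},
    {"slide": [-2.67, -1.05, -2.67], "angular": [0, 0, 0], "claw": -1},
    {"slide": [-2.67, -1.05, -2.67], "angular": [0, 0, 0], "claw": -1},
    {"slide": [-2.67, -1.05, -2.67], "angular": [0, 0, 0], "claw": -1}
  ]
}}

```text
time: 19.65
ee_pos: [0.5205, 0.062, 0.1576]
tcp_rot: [179.9, 44.8, 170.4]
wrist_force: [15.4, 6.9, -10.6]
opening: 0.0246
grasp_force: 65.8
```

Emit:
{"method": "play_rows", "body": {
  "increments": [
    {"slide": [-2.77, -0.03, -2.77], "angular": [0, 0, 0], "claw": -1},
    {"slide": [-2.77, -0.03, -2.77], "angular": [0, 0, 0], "claw": -1},
    {"slide": [-2.77, -0.03, -2.77], "angular": [0, 0, 0], "claw": -1},
    {"slide": [-2.77, -0.03, -2.77], "angular": [0, 0, 0], "claw": -1}
  ]
}}

```text
time: 20.05
ee_pos: [0.5202, 0.061, 0.1724]
tcp_rot: [-179.9, 44.7, 170.4]
wrist_force: [17.9, 0.2, -13.9]
opening: 0.0244
grasp_force: 65.1
```

Emit:
{"method": "play_rows", "body": {
  "increments": [
    {"slide": [-2.68, 0.98, -2.68], "angular": [0, 0, 0], "claw": -1},
    {"slide": [-2.68, 0.98, -2.68], "angular": [0, 0, 0], "claw": -1},
    {"slide": [-2.68, 0.98, -2.68], "angular": [0, 0, 0], "claw": -1},
    {"slide": [-2.68, 0.98, -2.68], "angular": [0, 0, 0], "claw": -1}
  ]
}}

```text
time: 20.45
ee_pos: [0.5207, 0.0637, 0.1871]
tcp_rot: [-179.7, 44.7, 170.4]
wrist_force: [16.6, -5.9, -12.1]
opening: 0.0245
grasp_force: 64.9
```

```bash
cat > f.py <<'E'
from e import *
C=np.array([[.5405,.1667,.2056,-7.9,-.4,7.7],[.542,.1745,.1918,-5.5,-1.6,5.4],[.5427,.1784,.1763,-3.3,-.7,4.9],[.5426,.1781,.1596,.9,-.9,3.5],[.5418,.1736,.1443,-2.1,-4.6,5.4],
[.5403,.1656,.131,-13.6,-9,13.2],[.5385,.155,.1207,-24.6,-7.6,22.5],[.5363,.1426,.1136,-35.8,-1,28.2],[.5337,.1291,.1097,-38.1,6.5,28.2],
[.5302,.1133,.1095,9.9,4.6,.4],[.5276,.0987,.1132,2.9,7.9,2.8],[.525,.0855,.1203,4.5,10.6,.2],[.523,.0746,.1307,7,10.9,-2.7],[.5214,.0666,.1434,10.6,10.7,-6.5],
[.5205,.062,.1576,15.4,6.9,-10.6],[.5202,.061,.1724,17.9,.2,-13.9],[.5207,.0637,.1871,16.6,-5.9,-12.1]])
X=np.r_[D[1:],C];s=np.r_[np.ones(len(D)-1),-np.ones(len(C))]
E
python3 - <<'E'
from f import *
for yaw in(-9.6,-10.3,-11):
    for b in((0,0,0),(-.4,-.2,.4)):
        Y=X.copy();Y[:,3:]-=b
        ax,ay,r,t,T,Rr,A,a=ana(Y,yaw)
        M=np.c_[s,-np.sin(t),-np.cos(t),s*np.hypot(Rr,A)]
        for k in(3,4):
            c=np.linalg.lstsq(M[:,:k],T,rcond=None)[0];print(yaw,b,k,r.round(4),c.round(2),"tdown",180-np.degrees(np.arctan2(c[2],c[1])),"rms",np.std(T-M[:,:k]@c))
print("now",np.degrees(t[-1]))
E
```

```text
-9.6 (0, 0, 0) 3 [0.2068 0.1692 0.06  ] [8.65 4.29 3.27] tdown 142.69345514653008 rms 0.5479041623581926
-9.6 (0, 0, 0) 4 [0.2068 0.1692 0.06  ] [8.34 4.31 3.16 0.02] tdown 143.71875398207874 rms 0.5060510510675719
-9.6 (-0.4, -0.2, 0.4) 3 [0.2068 0.1692 0.06  ] [8.65 4.69 3.01] tdown 147.35118261783396 rms 0.5479041623581928
-9.6 (-0.4, -0.2, 0.4) 4 [0.2068 0.1692 0.06  ] [8.34 4.71 2.9  0.02] tdown 148.39902071002714 rms 0.5049217185198847
-10.3 (0, 0, 0) 3 [0.213  0.1692 0.06  ] [8.56 4.31 3.2 ] tdown 143.43278056384864 rms 0.4766671781975712
-10.3 (0, 0, 0) 4 [0.213  0.1692 0.06  ] [8.47 4.32 3.17 0.  ] tdown 143.74129267653035 rms 0.47268011802165455
-10.3 (-0.4, -0.2, 0.4) 3 [0.213  0.1692 0.06  ] [8.56 4.71 2.93] tdown 148.12274496151062 rms 0.47666717819757154
-10.3 (-0.4, -0.2, 0.4) 4 [0.213  0.1692 0.06  ] [8.46 4.72 2.9  0.  ] tdown 148.4457649113973 rms 0.4723746114705992
-11 (0, 0, 0) 3 [0.2191 0.1692 0.06  ] [8.47 4.34 3.13] tdown 144.1823239975692 rms 0.4640984090074061
-11 (0, 0, 0) 4 [0.2191 0.1692 0.06  ] [ 8.6   4.33  3.17 -0.01] tdown 143.75995194351708 rms 0.45576920420081146
-11 (-0.4, -0.2, 0.4) 3 [0.2191 0.1692 0.06  ] [8.47 4.74 2.86] tdown 148.90345335227101 rms 0.4640984090074062
-11 (-0.4, -0.2, 0.4) 4 [0.2191 0.1692 0.06  ] [ 8.59  4.73  2.9  -0.01] tdown 148.48791794590224 rms 0.4561347084943002
now 72.5988060106231
```

Emit:
{"method": "play_rows", "body": {
  "increments": [
    {"slide": [2.68, -0.98, 2.68], "angular": [0, 0, 0], "claw": -1},
    {"slide": [2.68, -0.98, 2.68], "angular": [0, 0, 0], "claw": -1},
    {"slide": [2.68, -0.98, 2.68], "angular": [0, 0, 0], "claw": -1},
    {"slide": [2.68, -0.98, 2.68], "angular": [0, 0, 0], "claw": -1},
    {"slide": [2.77, 0.03, 2.77], "angular": [0, 0, 0], "claw": -1},
    {"slide": [2.77, 0.03, 2.77], "angular": [0, 0, 0], "claw": -1},
    {"slide": [2.77, 0.03, 2.77], "angular": [0, 0, 0], "claw": -1},
    {"slide": [2.77, 0.03, 2.77], "angular": [0, 0, 0], "claw": -1}
  ]
}}

```text
time: 21.25
ee_pos: [0.5206, 0.0616, 0.1595]
tcp_rot: [179.9, 44.9, 170.4]
wrist_force: [-6.9, 4.6, 4.4]
opening: 0.0243
grasp_force: 68.1
```

Emit:
{"method": "play_rows", "body": {
  "increments": [
    {"slide": [2.67, 1.05, 2.67], "angular": [0, 0, 0], "claw": -1},
    {"slide": [2.67, 1.05, 2.67], "angular": [0, 0, 0], "claw": -1},
    {"slide": [2.67, 1.05, 2.67], "angular": [0, 0, 0], "claw": -1},
    {"slide": [2.67, 1.05, 2.67], "angular": [0, 0, 0], "claw": -1},
    {"slide": [2.39, 1.99, 2.39], "angular": [0, 0, 0], "claw": -1},
    {"slide": [2.39, 1.99, 2.39], "angular": [0, 0, 0], "claw": -1},
    {"slide": [2.39, 1.99, 2.39], "angular": [0, 0, 0], "claw": -1},
    {"slide": [2.39, 1.99, 2.39], "angular": [0, 0, 0], "claw": -1}
  ]
}}

```text
time: 22.05
ee_pos: [0.5229, 0.0737, 0.1317]
tcp_rot: [179.9, 45.0, 170.4]
wrist_force: [-10.8, 4.3, 10.6]
opening: 0.0248
grasp_force: 68.6
```

Emit:
{"method": "play_rows", "body": {
  "increments": [
    {"slide": [1.94, 2.79, 1.94], "angular": [0, 0, 0], "claw": -1},
    {"slide": [1.94, 2.79, 1.94], "angular": [0, 0, 0], "claw": -1},
    {"slide": [1.94, 2.79, 1.94], "angular": [0, 0, 0], "claw": -1},
    {"slide": [1.94, 2.79, 1.94], "angular": [0, 0, 0], "claw": -1},
    {"slide": [0, 0, 0], "angular": [0, 0, 0], "claw": -1},
    {"slide": [0, 0, 0], "angular": [0, 0, 0], "claw": -1},
    {"slide": [0, 0, 0], "angular": [0, 0, 0], "claw": -1}
  ]
}}

```text
time: 22.75
ee_pos: [0.525, 0.0849, 0.1209]
tcp_rot: [179.9, 45.0, 170.4]
wrist_force: [-3.5, 3.2, 5.3]
opening: 0.0245
grasp_force: 68.1
```

```bash
cat > now.py <<'E'
from h import *
o=bot.get_obs();p=o["ee_pos"];y=np.radians(-10.3);u=-np.sin(y)*p[0]+np.cos(y)*p[1]
print(p,np.degrees(np.arctan2(-(u-.213),p[2]-.1692)),o["wrist_force"],np.abs(o["qd"]).max(),o["grasp_force"],o["time"])
E
python3 now.py
```

```text
[0.52499891 0.08486052 0.12087258] 143.59539503029845 [-3.48989155  3.16445406  5.33735726] 0.10360092527053197 68.10389399528503 22.75
```

Emit:
{"method": "play_rows", "body": {
  "increments": [
    {"slide": [0.5, 1.0, 0.5], "angular": [0, 0, 0], "claw": -1},
    {"slide": [0.5, 1.0, 0.5], "angular": [0, 0, 0], "claw": -1},
    {"slide": [0, 0, 0], "angular": [0, 0, 0], "claw": -1},
    {"slide": [0, 0, 0], "angular": [0, 0, 0], "claw": -1},
    {"slide": [0, 0, 0], "angular": [0, 0, 0], "claw": -1},
    {"slide": [0, 0, 0], "angular": [0, 0, 0], "claw": -1},
    {"slide": [0, 0, 0], "angular": [0, 0, 0], "claw": -1},
    {"slide": [0, 0, 0], "angular": [0, 0, 0], "claw": -1}
  ]
}}

```text
time: 23.55
ee_pos: [0.5253, 0.0864, 0.1198]
tcp_rot: [179.9, 45.0, 170.3]
wrist_force: [-9.1, 0.6, 9.7]
opening: 0.0247
grasp_force: 68.3
```

```bash
python3 now.py; python3 -c "
from h import *
cv2.imwrite('pics/w2.png',bot.camera('side')[:,:,::-1])"
```

```text
[0.52533131 0.0863667  0.11980364] 145.3855253249891 [-9.12894197  0.64570571  9.7353989 ] 0.05351098253057764 68.31238746643066 23.55
```

View pics/w2.png

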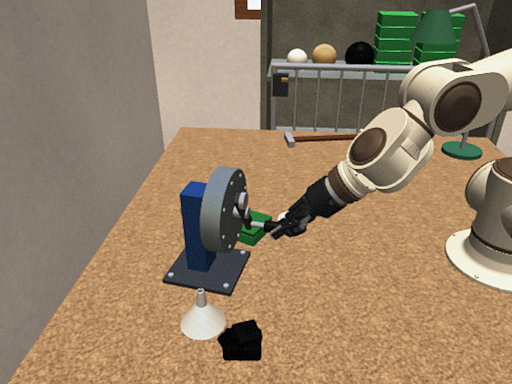

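The picture shows the gripper still on the handle near (285,225). The coal (240,340), funnel (202,318) and box (255,227) stand where they did, and the geode is hidden behind the gripper. The handle is at 145.4° and at rest, so I'm handing the job in.

```bash
python3 -c "
from workcell import bot
print(bot.job_done())"
```

```text
the job is handed in; nothing more can be done
None
```

I handed the job in with the handle still gripped (68 N) and at rest at 145.4°; from the forces felt turning both ways, the heavy side is straight down at about 146° (give or take 4°), inside the 15° allowed, but the hand-in gave no verdict.

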